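# Log a sealed spice jar on the pantry code reader

## Robot

A 6-joint arm with a two-finger parallel gripper is mounted at the origin on a cart in front of the work surface, level with it; the furniture and walls round the work are solid. World frame = base frame: x ahead of the robot, y to its left, z up, the work surface at z = 0. Lengths are in m, angles in degrees, forces in N, time in s.
With the tool pointing down it reaches from about 0.25 to 0.725 m from the base axis. Payload 9.7 kg.
Tool frame: the origin (TCP) lies midway between the tips of the shut fingers; the grasp point (between the pads) lies bot.hold_point_z behind it (bot.hold_point_z is the distance from the TCP to the grasp point, in m); z points along the fingers, y is the line along which they close (so a half turn about z gives the same grasp; the last joint's range is limited). The gripper opens to 85 mm and grips with 20 to 120 N. Pads are 22 mm wide; open, the fingers measure 114 mm over their backs; the gripper's body (76 mm by 85 mm) begins 54 mm behind the grasp point. The pads swing forward as they close: fully open they stand 13 mm farther back than shut.
Start: joints at [0, 4.979, 10.078, 95.1, 0, 90], TCP at [0.55, -0, 0.231] pointing down, gripper open.
Joint ranges: [-179.16, 179.16], [-48.56, 103.87], [-65.8, 70.77], [-126.05, 130.52], [-82.76, 87.17], [-180, 180]. Speed limits (degrees/s): [127.2, 127.2, 147.25, 180, 180, 180].

## Interface

Orientations are given as [roll, pitch, yaw] about the fixed x, y, z axes, in that order (R = Rz(yaw) Ry(pitch) Rx(roll)).
In Python, from workcell import bot, camera, camera_model, ticket gives the robot as it stands.
- The arm moves only by the tool send_rows, never from a script. Its argument "targets" is text: rows parted by semicolons, each of 5 numbers parted by spaces: the shift along the tool's x, y, z in mm, then the turn about the tool's z in degrees, then the closure in counts, from 0 (fully open) to 255 (shut). A call has 1 to 20 rows; each row is the pose to reach, as a shift and turn from the pose commanded when the call began, along the tool's axes at that moment; what a row does not reach only later rows make up. A row lasts 1/8 s, in which the tool goes at most 62.5 mm and 10.7 degrees, less where a joint would pass 70% of its speed; a pose out of reach is approached as far as the arm can. A call with a gripper value outside its range is refused whole. The fingers move at their own pace and stop on an object; "newtons" is the grip in N (left out, the last holds). Time passes only in rows, so rows that repeat a pose let the fingers close. It gives the time, the measured TCP pose, the force, the opening and the grip force at its end, in the units of the state.
- bot.get_obs(): the state, without advancing time (a new reading comes with each control period).
- camera(name): name is "scene" or "side" or "wrist"; returns the picture (480x640x3 uint8, blue, green, red); there is no depth.
- camera_model(name): a dict with "K" (3x3 intrinsics, pixels), "pose" (4x4, takes a point from camera to world coordinates); the wrist camera has in their place "T_tool_cam" (4x4, takes a point from camera to tool coordinates, whose origin is the TCP and whose axes are the flange's). Camera axes: x right, y down, z forward; pixel columns grow to the right and rows downward; lengths in m; the calibration is good to about 2 mm. A picture is of the moment at which its call begins: read the wrist's pose just before it. camera_model takes no time and is no camera call.
- ticket.job_done(): hands the job in; it is judged then, once.
The state is a dict: "time": time; "q": joint angles; "qd": joint speeds; "joint_efforts": joint torques, N m; "ee_pos": TCP position; "tcp_rot": TCP orientation; "wrist_force": force on the tool from outside, world axes, zero at the start; "torque": the same for the moment, N m; "opening": finger opening in m; "grasp_force": force on a finger pad.
Only numpy, scipy, OpenCV 4.12 (cv2) and the standard library are available. Lean on these libraries where they do the work, as an engineer would, in place of code of your own. Each camera call takes 0.05 s, during which the arm holds its last target. There are 200 camera calls.

## Task

Log the sealed spice jar: draw the jar with the paper code strip over its cap out of the slanted block and stand it upright on the foot of the code reader, pushed fully home into the V-stop, with its code strip looking straight into the reader's window. Let go of it, then press the key on top of the reader fully down and release it, leaving the jar standing as it is. Leave the other spice jar in its hole and do not knock the mug, the garlic or the flat tin about.

Things in the scene. Friction and masses are not known exactly. Their poses are not given: they have to be found in the camera images.
- spice_block: Slanted wooden spice block, fixed: 76 (own x) x 200 (own y) x 56 mm (own z) on a wedge and base plank. Origin: centre of its leaning underside. Own z, the axis of its two bores, leans 30 degrees from vertical to own -x, roughly the robot's left. Bores 47 mm across, 44 mm deep, mouths at own (0, -50, 56) and (0, 50, 56) mm, a spice jar in each. Plank reaches 80 mm to that side.
- jar: Sealed spice jar, loose, 41 mm across, 105 tall, about 0.11 kg; the only one with a paper strip (28 mm wide, black bars) over half its cap top and down one side. Starts in either bore, leaning with it, strip turned variously, 61 mm standing out. Origin: centre of its underside; own z up its axis to the cap (84 to 105 mm; may be gripped anywhere above the block); strip on own -x side.
- jar_code (a point): The middle of the code strip on the side of the sealed jar, 20 mm from the jar's axis on its own -x side, 50 mm above its underside.
- jar_open: The other spice jar, the same size (41 mm across, 105 mm tall) and without paper strip, in the other bore; to be left there. Origin: centre of its underside, own z up its axis.
- reader: Code reader, fixed: foot plate 200 (own x) x 120 x 10 mm, origin centre of its underside. On its rear half a grey head 112 mm wide, front face at own x = 2 mm, top 66 mm over the worktop. The dark window in that face looks along own -x. Before it two black ribs, 20 mm tall over the foot, form a 90 degree V-stop open to own -x. On the head: a round key and a flat display.
- reader_home (a point): Where the centre of a jar's underside lies when the jar stands on the foot (10 mm over the worktop) and touches both ribs of the V-stop: fully home. Own (-36, 0, 10) mm of the reader, same axes: the window lies in +x, 38 mm away. A jar slides home along +x from in front; the V's mouth is about 60 mm wide.
- key_top (a point): Centre of the key's top face: a round metal key 26 mm across in a dark collar 42 mm across, 88 mm over the worktop when up; pressed straight down.
- key (a joint): Travel of the key in m: 0 up, 0.006 fully down; springs back. Fully down takes 5 N.
- mug: Bystander: white mug with handle, 82 mm across, 94 mm tall; origin centre of its underside. Leave alone.
- garlic: Bystander: garlic bulb, 60 x 57 x 58 mm; origin at its underside. Leave alone.
- fish_tin: Bystander: flat tin, 63 x 105 x 26 mm; origin centre of its underside. Leave alone.

How it is judged:
By the outcome, as a careful person would: the job done as asked, in the order asked, and still so for the second after the job is handed in, with the robot touching nothing.
It also fails if it takes over 48 s, if anything falls off the work surface, if the arm or the gripper's body presses on something with over 40 N, if the wrist force passes 120 N, or if a joint passes its speed limit or range.

## Working session

There is one attempt and no reset: what is moved stays moved. The work goes in short steps, Python scripts to look and compute and a tool call to move; the robot and the scene stay as the last step left them, time stands still between calls to the robot, and variables do not carry over. Pictures are saved under pics/ and viewed, at most 10 in all, crops included, and the job is handed in when it is done.

Besides the shell and the picture viewer there is one more tool, called after "Emit:" as name(argument=value, ...) on one line, values as JSON. send_rows: Moves the arm, as the interface text tells. Its arguments: {"type":"object","properties":{"targets":{"type":"string"},"newtons":{"type":"number"}},"required":["targets"]}

```bash
mkdir -p pics; ls; python3 - <<'E'
from workcell import bot,camera,camera_model
import cv2
print(bot.get_obs(), bot.hold_point_z)
for n in("scene","side","wrist"):
    cv2.imwrite(f"pics/{n}0.png",camera(n)); print(n,camera_model(n))
E
```

```text
pics
{'time': 0.0, 'q': array([1.50889660e-03, 5.01109375e+00, 1.00343194e+01, 9.51002636e+01,
       4.99673887e-04, 9.00006811e+01]), 'qd': array([-0.01562639,  0.01629203,  0.08401943, -0.00141685, -0.10186794,
       -0.05022332]), 'joint_efforts': array([ 7.68234549e-04, -5.20392072e+01,  4.64802504e+01,  1.63646933e-02,
        2.23589603e-05, -6.77332673e-05]), 'ee_pos': array([5.49764474e-01, 1.69636369e-05, 2.30581932e-01]), 'tcp_rot': array([-1.79922962e+02, -4.98757625e-04,  9.00008271e+01]), 'wrist_force': array([0.38125634, 0.00815414, 0.72397965]), 'torque': array([-0.06217999,  0.02564507, -0.01691679]), 'grasp_force': 0.0, 'opening': 0.08518321143489307} 0.0187
scene {'K': array([[540.97884416,   0.        , 313.59551255],
       [  0.        , 540.97884416, 243.04315872],
       [  0.        ,   0.        ,   1.        ]]), 'pose': array([[-8.90796266e-01, -2.43405251e-01,  3.83713300e-01,
         1.72851455e-01],
       [-4.54402458e-01,  4.75959583e-01, -7.52981329e-01,
         8.01986114e-01],
       [ 6.47586602e-04, -8.45113223e-01, -5.34586963e-01,
         6
[... 345 characters left out ...]
[-0.32237802,  0.57435758, -0.75245318,  0.93945085],
       [ 0.00609185, -0.79361638, -0.60838797,  0.81260267],
       [ 0.        ,  0.        ,  0.        ,  1.        ]])}
wrist {'K': array([[399.33062373,   0.        , 319.96578279],
       [  0.        , 399.33062373, 236.10104603],
       [  0.        ,   0.        ,   1.        ]]), 'T_tool_cam': array([[-2.27992627e-05, -9.53554098e-01, -3.01221816e-01,
         7.72839414e-02],
       [ 9.99999678e-01, -2.63365810e-04,  7.58027077e-04,
         5.85842286e-04],
       [-8.02151353e-04, -3.01221701e-01,  9.53553797e-01,
        -1.42142260e-01],
       [ 0.00000000e+00,  0.00000000e+00,  0.00000000e+00,
         1.00000000e+00]])}
```

View pics/scene0.png

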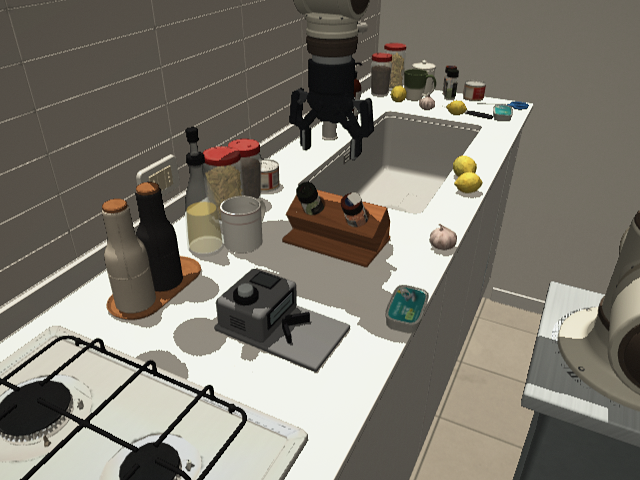

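View pics/wrist0.png

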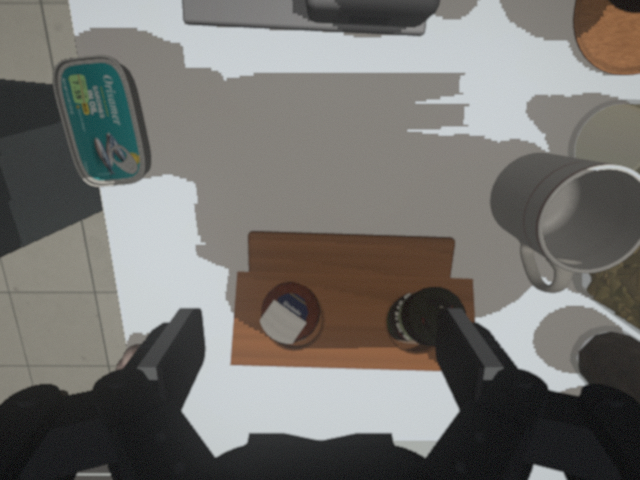

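View pics/side0.png

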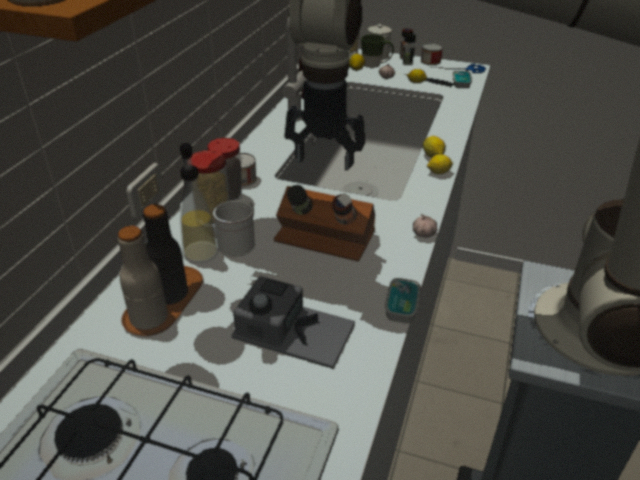

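Emit:
send_rows(targets="60 0 0 0 0;120 0 0 0 0;170 0 0 0 0;200 0 0 0 0;200 0 0 0 0;200 0 0 0 0")

```text
time: 0.9
ee_pos: [0.5499, 0.1995, 0.2311]
tcp_rot: [-180.0, 0.0, 90.0]
wrist_force: [0.1, 0.2, 0.1]
opening: 0.0852
grasp_force: 0.0
```

```bash
python3 - <<'E'
from workcell import bot,camera,camera_model
import cv2
o=bot.get_obs();print({k:o[k] for k in('time','ee_pos','tcp_rot','q')})
im=camera("wrist");cv2.imwrite("pics/wrist1.png",im)
im0=cv2.imread("pics/wrist0.png")[220:380,220:480]
cv2.imwrite("pics/crop0.png",cv2.resize(im0,None,fx=3,fy=3,interpolation=cv2.INTER_CUBIC))
E
```

```text
{'time': 0.9, 'ee_pos': array([0.54992876, 0.19951513, 0.23106351]), 'tcp_rot': array([-1.79973190e+02,  2.45687317e-02,  9.00042686e+01]), 'q': array([ 1.99476577e+01,  9.93133031e+00,  1.55318711e+01,  9.56341231e+01,
       -1.39507049e-02,  1.09943399e+02])}
```

View pics/wrist1.png

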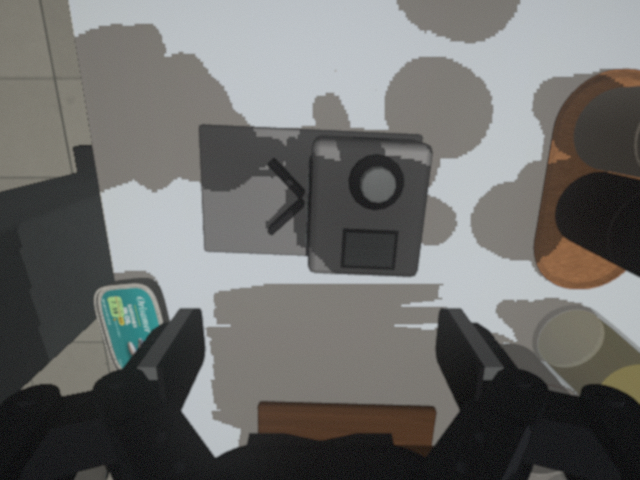

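View pics/crop0.png

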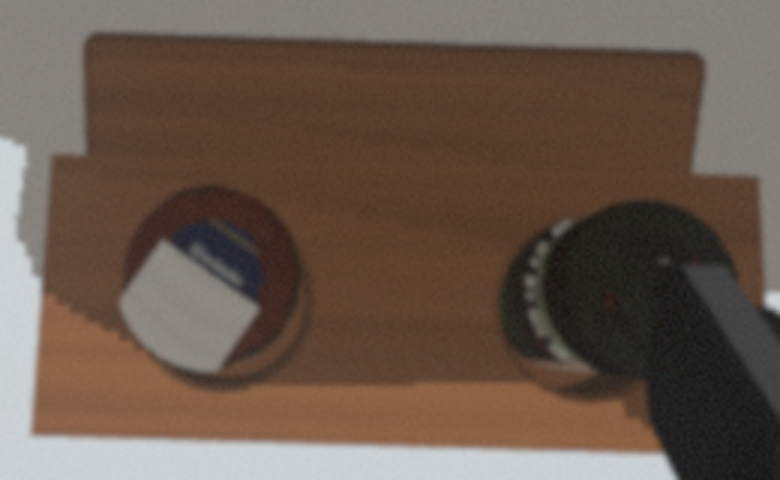

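```bash
cat > h.py <<'E'
import numpy as np
from scipy.spatial.transform import Rotation as R
from scipy.optimize import least_squares
from workcell import camera_model
M=camera_model("wrist");K=M["K"];T=M["T_tool_cam"]
def cam(pos,yaw=90.):
    W=np.eye(4);W[:3,:3]=R.from_euler('xyz',[180,0,yaw],degrees=True).as_matrix();W[:3,3]=pos
    return W@T
def proj(C,P):
    p=(np.asarray(P)-C[:3,3])@C[:3,:3];q=p@K.T;return q[:,:2]/q[:,2:]
def ray(C,uv,n,d):   # hit plane n.p=d
    v=C[:3,:3]@np.linalg.solve(K,[*uv,1]);o=C[:3,3];return o+v*(d-n@o)/(n@v)
def rz(a): return R.from_euler('z',a,degrees=True).as_matrix()
E
python3 - <<'E'
from h import *
C0=cam([.5498,0,.2306]);C1=cam([.54993,.1995,.23106])
c=lambda x,y:(220+x/3,220+y/3)
L=np.array([[-38,-100,56],[-38,100,56],[38,-100,56],[0,-50,117],[0,50,117]])/1e3
U=np.array([c(52,155),c(758,178),c(32,435),c(212,275),c(638,290)])
tilt=R.from_euler('y',-30,degrees=True).as_matrix()
B=lambda p:rz(p[3]-90)@tilt
f=lambda p:(proj(C0,L@B(p).T+p[:3])-U).ravel()
s=least_squares(f,[.55,-.05,.05,0]);p=s.x;print("block",p,s.fun.reshape(-1,2).round(1).tolist())
Rb=B(p);n=Rb[:,2];J=np.array([0,-.05,.117])
top=Rb@J+p[:3];print("cap top",top,"axis",n)
w=[Rb.T@(ray(C0,c(*u),n,n@top)-p[:3])*1e3 for u in[(165,240),(258,302),(120,300),(220,372)]];print(np.round(w,1))
for nm,l in[("mouth",[0,-.05,.056]),("bottom",[0,-.05,.012])]:print(nm,Rb@l+p[:3])
# reader
L=np.array([[-100,60,10],[-100,-60,10],[-7,0,30]])/1e3
U=np.array([(200,124),(205,250),(299,201)])
g=lambda q:(proj(C1,L@rz(q[2]).T+[q[0],q[1],0])-U).ravel()
s=least_squares(g,[.6,.3,0]);q=s.x;print("reader",q,s.fun.reshape(-1,2).round(1).tolist())
k=ray(C1,(379,182),np.array([0,0,1.]),.088);print("key",k,"own",rz(q[2]).T@(k-[q[0],q[1],0]))
print("home",rz(q[2])@[-.036,0,.01]+[q[0],q[1],0])
print(proj(C1,np.array([[2,56,66],[100,56,66],[2,-56,66],[100,60,10]])/1e3@rz(q[2]).T+[q[0],q[1],0]))
E
```

```text
block [ 0.57821138 -0.11725029  0.02583785 -1.68871458] [[0.2, -1.7], [-2.5, -3.0], [0.4, -2.3], [-0.7, 3.5], [2.2, 2.2]]
cap top [ 0.52995706 -0.05730223  0.12716282] axis [0.01473468 0.49978284 0.8660254 ]
[[-10.  -60.8 117. ]
 [  3.4 -38.9 117. ]
 [  3.8 -70.4 117. ]
 [ 19.1 -46.9 117. ]]
mouth [ 0.52905824 -0.08778899  0.07433527]
bottom [ 0.52840992 -0.10977943  0.03623015]
reader [ 0.5414689   0.20042379 -3.2538957 ] [[-0.9, -1.1], [-1.6, 1.8], [2.4, -0.2]]
key [0.5931493  0.22743498 0.088     ] own [0.0500639  0.02990106 0.088     ]
home [0.50552694 0.20246717 0.01      ]
[[314.46959753 138.74608377]
 [444.36065718 146.317982  ]
 [307.40077326 276.54043411]
 [426.17659723 136.20550118]]
```

Emit:
send_rows(targets="-50 -4 0 0 0;-110 -10 0 1.7 0;-170 -15 10 1.7 0;-230 -20 40 1.7 0;-262 -20 70 1.7 0;-262 -20 70 1.7 0;-262 -20 70 1.7 0;-262 -20 70 1.7 0")

```text
time: 1.95
ee_pos: [0.5305, -0.0615, 0.1625]
tcp_rot: [179.9, 0.0, 88.3]
wrist_force: [1.1, 0.2, 0.2]
opening: 0.0857
grasp_force: 0.0
```

```bash
python3 - <<'E'
from workcell import bot,camera,camera_model
import cv2
o=bot.get_obs();print({k:o[k] for k in('time','ee_pos','tcp_rot','q')})
im=camera("wrist");cv2.imwrite("pics/wrist2.png",im)
from h import *
C=cam(o['ee_pos'],o['tcp_rot'][2]);n=np.array([.01473,.49978,.86603]);t=np.array([.52996,-.0573,.1272])
print(proj(C,np.array([t,t-.015*n,t-.061*n])))
E
```

```text
{'time': 1.95, 'ee_pos': array([ 0.53050698, -0.06147732,  0.16251622]), 'tcp_rot': array([1.79894020e+02, 3.83209457e-03, 8.83391016e+01]), 'q': array([-6.61303021e+00,  1.82050944e+00, -8.45721983e-01,  8.72278536e+01,
        5.33074931e-03,  8.50478696e+01])}
[[317.0756983  270.12511947]
 [317.25387988 273.98681414]
 [317.67053952 283.01699734]]
```

View pics/wrist2.png

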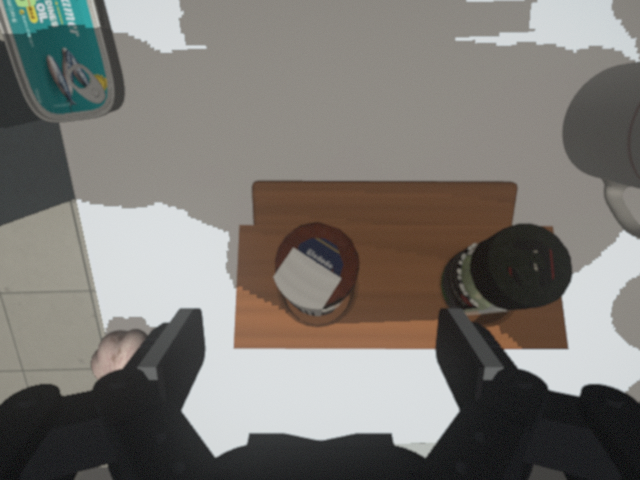

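Emit:
send_rows(targets="0 0 30 0 0;0 0 55 0 0;0 0 68 0 0;0 0 68 0 0;0 0 68 0 255;0 0 68 0 255;0 0 68 0 255;0 0 68 0 255;0 0 68 0 255;0 0 68 0 255;0 0 68 0 255;0 0 68 0 255", newtons=40)

```text
time: 3.5
ee_pos: [0.5302, -0.062, 0.0942]
tcp_rot: [179.9, -0.0, 88.3]
wrist_force: [-1.2, 0.9, 5.3]
opening: 0.0401
grasp_force: 39.8
```

Emit:
send_rows(targets="3 0 -5.2 0 255;8 0 -13.9 0 255;14 0 -24.2 0 255;20 0 -34.6 0 255;26 0 -45 0 255;33 0 -57 0 255;60 0 -65 0 255;100 0 -65 0 255;150 0 -65 0 255;150 0 -65 0 255;150 0 -65 0 255")

```text
time: 4.88
ee_pos: [0.5344, 0.0881, 0.1585]
tcp_rot: [-180.0, 0.0, 88.3]
wrist_force: [-0.5, -0.4, -1.1]
opening: 0.0401
grasp_force: 40.4
```

```bash
python3 - <<'E'
from workcell import bot,camera,camera_model
import cv2
o=bot.get_obs();print({k:o[k] for k in('time','ee_pos','wrist_force','opening')})
a=camera("scene")[60:330,180:440];b=camera("wrist")
cv2.imwrite("pics/v3.png",cv2.hconcat([cv2.resize(a,(462,480)),cv2.resize(b,None,fx=1,fy=1)[:,160:490]]))
E
```

```text
{'time': 4.875, 'ee_pos': array([0.53438517, 0.08813039, 0.15854453]), 'wrist_force': array([-0.47323175, -0.44614384, -1.08774725]), 'opening': 0.04006238750923748}
```

View pics/v3.png

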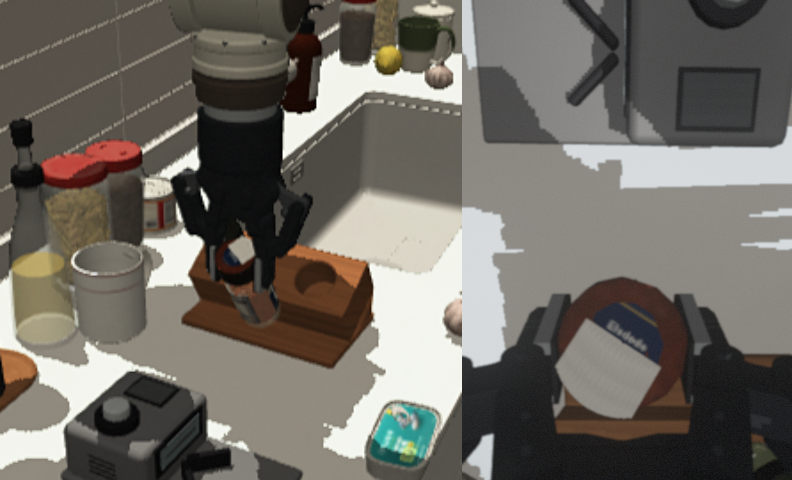

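Emit:
send_rows(targets="0 0 40 0 255;0 0 70 0 255;0 0 82 0 255;0 0 86 0 255;0 0 86 0 255", newtons=25)

```text
time: 5.6
ee_pos: [0.535, 0.0878, 0.0732]
tcp_rot: [179.9, -0.0, 88.3]
wrist_force: [0.7, 0.6, -0.4]
opening: 0.0398
grasp_force: 40.5
```

Emit:
send_rows(targets="0 0 2 0 255;0 0 3 0 255;0 0 3 0 255")

```text
time: 5.98
ee_pos: [0.5345, 0.088, 0.0694]
tcp_rot: [180.0, -0.0, 88.3]
wrist_force: [-0.3, 0.8, -1.3]
opening: 0.0399
grasp_force: 40.5
```

Emit:
send_rows(targets="0 0 2 0 255;0 0 3 0 255;0 0 3 0 255", newtons=25)

```text
time: 6.35
ee_pos: [0.5344, 0.0879, 0.0661]
tcp_rot: [-180.0, 0.0, 88.3]
wrist_force: [-1.0, 0.5, -2.2]
opening: 0.0399
grasp_force: 40.5
```

Emit:
send_rows(targets="0 0 2 0 255;0 0 3 0 255;0 0 3 0 255")

```text
time: 6.72
ee_pos: [0.5346, 0.088, 0.0636]
tcp_rot: [180.0, -0.0, 88.3]
wrist_force: [-0.0, 1.1, 2.3]
opening: 0.0399
grasp_force: 41.0
```

Emit:
send_rows(targets="-3 0 0 0 255;-6 0 -0.7 0 255;-12 0 -1.7 0 255;-18 0 -2.5 0 255;-24 0 -3 0 255;-24 0 -3 0 255", newtons=20)

```text
time: 7.48
ee_pos: [0.5337, 0.0634, 0.0663]
tcp_rot: [-180.0, 0.0, 88.3]
wrist_force: [0.2, 0.0, -2.0]
opening: 0.0399
grasp_force: 40.6
```

```bash
python3 - <<'E'
from workcell import bot,camera,camera_model
import cv2
o=bot.get_obs();print({k:o[k] for k in('time','ee_pos','wrist_force','torque','grasp_force')})
a=camera("scene")[120:330,200:400];b=camera("wrist")
cv2.imwrite("pics/v4.png",cv2.hconcat([cv2.resize(a,(457,480)),b[:,160:490]]))
E
```

```text
{'time': 7.475, 'ee_pos': array([0.53370332, 0.06338524, 0.06625135]), 'wrist_force': array([ 0.2456908 ,  0.02463364, -2.02060172]), 'torque': array([0.04773375, 0.03408105, 0.02095351]), 'grasp_force': 40.640302151441574}
```

View pics/v4.png

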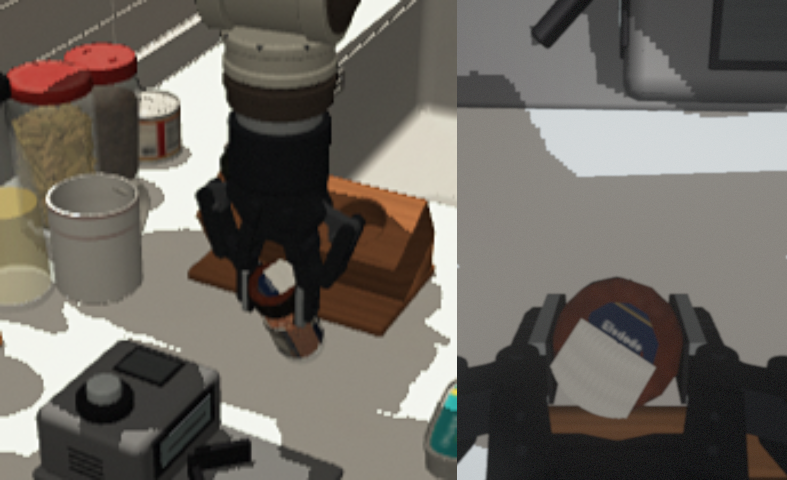

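Emit:
send_rows(targets="0 0 2 0 255;0 0 4 0 255;0 0 4 0 140;0 0 4 0 140;0 0 4 0 140", newtons=20)

```text
time: 8.2
ee_pos: [0.534, 0.0644, 0.0632]
tcp_rot: [179.9, -0.0, 88.3]
wrist_force: [-2.8, 1.3, 7.2]
opening: 0.0399
grasp_force: 42.0
```

Emit:
send_rows(targets="-3 0 -0.8 0 135;-6 0 -1.5 0 135;-9 0 -2.2 0 135;-12 0 -2.8 0 135", newtons=20)

```text
time: 8.7
ee_pos: [0.5331, 0.0516, 0.0647]
tcp_rot: [-180.0, 0.0, 88.3]
wrist_force: [0.3, 0.4, -1.4]
opening: 0.0403
grasp_force: 20.7
```

Emit:
send_rows(targets="0 0 2 0 135;0 0 4 0 135;0 0 4 0 135")

```text
time: 9.07
ee_pos: [0.5336, 0.0524, 0.0626]
tcp_rot: [179.9, -0.1, 88.3]
wrist_force: [-4.8, 3.5, 12.3]
opening: 0.0406
grasp_force: 22.8
```

Emit:
send_rows(targets="-3 0 0 0 135;-6 0 0 0 135;-9 0 -0.5 0 135")

```text
time: 9.45
ee_pos: [0.5338, 0.0441, 0.0638]
tcp_rot: [179.8, -0.1, 88.3]
wrist_force: [-4.9, 5.8, 13.0]
opening: 0.04
grasp_force: 23.1
```

Emit:
send_rows(targets="-4 0 0 0 135;-8 0 -0.5 0 135;-12 0 -1 0 135;-16 0 -1 0 135")

```text
time: 9.95
ee_pos: [0.5334, 0.0276, 0.0641]
tcp_rot: [179.9, -0.1, 88.3]
wrist_force: [-1.8, 3.2, 9.3]
opening: 0.0405
grasp_force: 20.0
```

```bash
python3 - <<'E'
from workcell import bot,camera,camera_model
import cv2
o=bot.get_obs();print({k:o[k] for k in('time','ee_pos','wrist_force','torque','grasp_force')})
a=camera("scene")[120:330,200:400];b=camera("wrist")
cv2.imwrite("pics/v5.png",cv2.hconcat([cv2.resize(a,(457,480)),b[:,160:490]]))
E
```

```text
{'time': 9.95, 'ee_pos': array([0.53343546, 0.02756286, 0.06406193]), 'wrist_force': array([-1.79070936,  3.15788308,  9.34651448]), 'torque': array([0.7685424 , 0.45644947, 0.00641284]), 'grasp_force': 20.037463576882146}
```

View pics/v5.png

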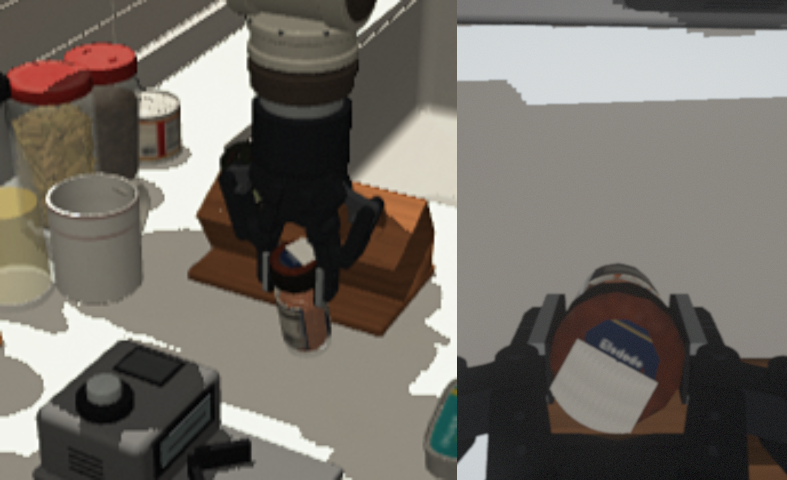

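Emit:
send_rows(targets="-4 0 -0.3 0 135;-8 0 -0.3 0 135;-12 0 0 0 135;-16 0 0.6 0 135;-20 0 1.4 0 135;-20 0 1.4 0 135")

```text
time: 10.8
ee_pos: [0.5326, 0.0069, 0.0619]
tcp_rot: [179.9, -0.0, 88.3]
wrist_force: [-0.6, 0.3, 5.7]
opening: 0.0405
grasp_force: 20.4
```

```bash
python3 - <<'E'
from workcell import bot,camera,camera_model
import cv2
o=bot.get_obs();print({k:o[k] for k in('time','ee_pos','wrist_force','torque','grasp_force')})
a=camera("scene")[170:320,230:370];s=camera("side")[160:300,250:370];b=camera("wrist")
cv2.imwrite("pics/v6.png",cv2.hconcat([cv2.resize(a,(400,480)),b[:,160:490]]));cv2.imwrite("pics/w6.png",b)
E
```

```text
{'time': 10.8, 'ee_pos': array([0.53257654, 0.00690853, 0.0618735 ]), 'wrist_force': array([-0.63401629,  0.2814905 ,  5.74564131]), 'torque': array([ 0.30147134, -0.01840625, -0.07668133]), 'grasp_force': 20.384871661663055}
```

View pics/v6.png

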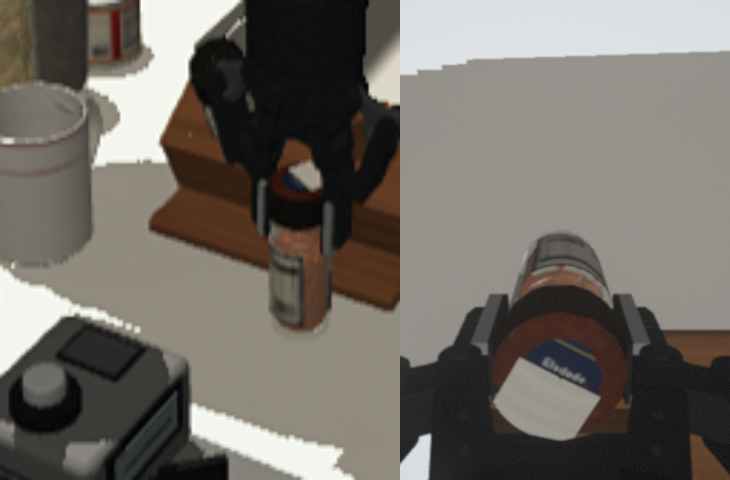

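```bash
python3 - <<'E'
from h import *
C=cam([.53258,.00691,.06187],88.3);Z=np.array([0,0,1.])
for u,z in[((320,232),0),((275,357),.105),((360,395),.105),((255,402),.105),((333,440),.105),((254,365),.105),((389,365),.105)]:print(u,ray(C,u,Z,z).round(4))
E
```

```text
(320, 232) [0.5338 0.022  0.    ]
(275, 357) [0.5206 0.0169 0.105 ]
(360, 395) [0.545 0.003 0.105]
(255, 402) [0.5136 0.0014 0.105 ]
(333, 440) [ 0.5367 -0.0135  0.105 ]
(254, 365) [0.5143 0.0144 0.105 ]
(389, 365) [0.5534 0.0132 0.105 ]
```

Emit:
send_rows(targets="0 0 0 0 125;0 0 0 0 120;0 0 0 0 110;0 0 0 0 110;0 0 0 0 110;0 0 -4 0 110;0 0 -8 0 110;0 0 -8 0 110;0 0 -8 0 140;0 0 -8 0 140;0 0 -8 0 140;0 0 -8 0 140", newtons=30)

```text
time: 12.45
ee_pos: [0.5323, 0.007, 0.0695]
tcp_rot: [180.0, 0.0, 88.3]
wrist_force: [-0.1, -0.2, 5.5]
opening: 0.0404
grasp_force: 30.0
```

```bash
cat > top.py <<'E'
from h import *
import cv2
from workcell import bot,camera
def top(zc,save=None):
    o=bot.get_obs();im=camera("wrist")
    C=cam(o['ee_pos'],o['tcp_rot'][2]);x,y,_=o['ee_pos']
    # metric grid, 0.2mm/px, +-35mm about the TCP
    g=np.array([[x-.035,y-.035,zc],[x+.035,y-.035,zc],[x+.035,y+.035,zc],[x-.035,y+.035,zc]])
    H=cv2.getPerspectiveTransform(proj(C,g).astype(np.float32),np.float32([[0,0],[350,0],[350,350],[0,350]]))
    r=cv2.warpPerspective(im,H,(350,350))
    r=cv2.GaussianBlur(r,(5,5),0);b,gg,rd=[r[...,i].astype(int) for i in range(3)]
    w=((r.min(2)>110)&(r.max(2)-r.min(2)<40)).astype(np.uint8)
    n,l,s,c=cv2.connectedComponentsWithStats(w)
    best=[(s[i,4],i) for i in range(1,n) if np.hypot(*(c[i]-175))<100 and s[i,0]>0 and s[i,1]>0]
    for a,i in sorted(best)[-2:]:
        cn=max(cv2.findContours((l==i).astype(np.uint8),cv2.RETR_EXTERNAL,cv2.CHAIN_APPROX_NONE)[0],key=len)
        rect=cv2.minAreaRect(cn);bx=cv2.boxPoints(rect)/5-35
        print("paper area mm2",a/25,"cen",(c[i]/5-35).round(1),"size",np.round(np.array(rect[1])/5,1),"box(world dx,dy mm)",bx.round(1).tolist(),"angles",[round(float(np.degrees(np.arctan2(*(bx[k+1]-bx[k])[::-1]))),1) for k in(0,1)])
    cap=((rd>gg+20)&(rd>b+15)&(rd<140)).astype(np.uint8)
    return o,r
E
python3 -c "
from top import *
o,r=top(.105);print(o['ee_pos'],o['wrist_force'])"
```

```text
paper area mm2 1.08 cen [ 3.  -2.8] size [0.8 1.2] box(world dx,dy mm) [[2.4000000953674316, -3.200000047683716], [3.5999999046325684, -3.200000047683716], [3.5999999046325684, -2.4000000953674316], [2.4000000953674316, -2.4000000953674316]] angles [0.0, 90.0]
paper area mm2 526.76 cen [ -4.6 -12.3] size [21.2 26.9] box(world dx,dy mm) [[-21.899999618530273, -15.100000381469727], [1.2000000476837158, -28.899999618530273], [12.0, -10.600000381469727], [-11.100000381469727, 3.0999999046325684]] angles [-30.8, 59.2]
[0.53227461 0.00695392 0.06953243] [-0.07219525 -0.19848022  5.52948485]
```

Emit:
send_rows(targets="0 0 -20 0 140;0 0 -45 0 140;0 0 -60 0 140;10 -4 -60 -10 140;25 -9 -60 -20 140;45 -16 -60 -30 140;65 -24 -60 -40 140;85 -32 -60 -50 140;105 -40 -60 -60 140;125 -48 -60 -70 140;145 -56 -60 -80 140;165 -62 -60 -90 140;180 -67 -60 -100 140;190 -71 -60 -110 140;193.8 -72 -60 -118 140;193.8 -72 -50 -118 140;193.8 -72 -40 -118 140;193.8 -72 -40 -118 140;193.8 -72 -40 -118 140")

```text
time: 14.88
ee_pos: [0.4658, 0.2026, 0.1091]
tcp_rot: [180.0, -0.0, -153.8]
wrist_force: [0.4, -0.0, -1.8]
opening: 0.0397
grasp_force: 30.7
```

```bash
python3 -c "
from top import *
z=bot.get_obs()['ee_pos'][2]
o,r=top(.105+z-.0695);print(o['ee_pos'],o['tcp_rot'],o['q'],o['wrist_force'],z)"
```

```text
paper area mm2 701.32 cen [14.1  6.8] size [24.8 43.5] box(world dx,dy mm) [[-2.5, 28.0], [4.900000095367432, -14.800000190734863], [29.299999237060547, -10.600000381469727], [21.899999618530273, 32.20000076293945]] angles [-80.2, 9.8]
[0.46581028 0.20261961 0.10910953] [ 1.79999989e+02 -1.41044561e-02 -1.53767605e+02] [ 2.35085974e+01 -1.40695108e+00 -9.97147135e+00  8.14495688e+01
 -6.59691590e-04 -2.72379748e+00] [ 0.42339762 -0.04408244 -1.84917189] 0.10910952911240711
```

```bash
sed -i 's/    n,l,s,c=cv2/    if mask is not None: m=np.zeros_like(w);cv2.circle(m,tuple(int(175+5*v) for v in mask),90,1,-1);w=w*m\n    n,l,s,c=cv2/; s/save=None/mask=None/' top.py
python3 -c "
from top import *
z=bot.get_obs()['ee_pos'][2]
o,r=top(.105+z-.0695,(3.5,1.7))
g=r.min(2)
for k in range(350-35,0,-25):print(k/5-35,g[k,60:330:10])
"
```

```text
paper area mm2 393.4 cen [12.3  1.6] size [26.7 16.7] box(world dx,dy mm) [[4.099999904632568, -11.0], [20.799999237060547, -11.800000190734863], [22.0, 14.899999618530273], [5.300000190734863, 15.699999809265137]] angles [-2.7, 87.3]
28.0 [198  74  39  40  35  32  30  29  27  27  27  27  28  27  52 157 196 195
 195 128  30  27  29  28  28  27  26]
23.0 [ 54  40  38  36  33  33  32  31  28  30  33  36  83 195 197 196 196 195
 196 195 170  32  30  31  29  29  29]
18.0 [ 41  63  63  99  96  40  36  30  31  29  32  31  32  35  34  36  36  39
  95 191 195 195 119  32  32  32  32]
13.0 [ 63  57  34  31  28  28  30  29  32  31  33  38  38  35  96 125 125 123
 121 193 196 195 196 140  98  34  33]
8.0 [ 33  33  27  30  29  29  33  32  31  51  33  34  52  85 111 122 126 125
 181 194 196 195 195 195 146  81  35]
3.0 [ 32  27  27  26  30  33  32  31  37  49  31  35  61  81 117 124 126 124
 190 196 196 196 195 195 187  69  35]
-2.0 [ 27  27  27  24  28  29  30  29  43  39  33  33  88  67 121 122 126 124
 135 185 196 195 196 194 166  69  66]
-7.0 [ 25  27  25  23  25  26  26  28  29  33  32  32  32  39 120 127 125 122
 121 125 173 193 195 179  68  67  67]
-12.0 [ 45  26  23  24  23  24  26  27  29  27  28  28  29  32  42  49  55  64
  74  81  91 136  86  66  62  34  28]
-17.0 [96 59 37 23 24 25 23 25 24 23 29 29 29 27 30 31 29 31 34 34 30 29 26 29
 27 26 26]
-22.0 [49 55 69 73 73 71 56 28 28 28 27 26 26 35 58 31 28 25 28 26 28 26 26 27
 24 23 23]
-27.0 [127 127  77  57  36  60  59  60  60  59  60  59  59  60  43  27  28  26
  26  27  26  25  26  23  22  22  24]
-32.0 [ 76  39  38  56  62 126  72  72  61  36  33  33  35  32  31  31  30  32
  30  30  26  28  28  28  28  29  31]
```

Emit:
send_rows(targets="0 0 15 0 140;0 0 25 0 140;0 0 28 0 140;0 0 29.5 0 140;0 0 29.5 0 140")

```text
time: 15.6
ee_pos: [0.466, 0.2029, 0.0799]
tcp_rot: [-180.0, 0.0, -153.7]
wrist_force: [0.3, 0.5, -1.3]
opening: 0.0404
grasp_force: 30.7
```

Emit:
send_rows(targets="0 0 1 0 140;0 0 1.5 0 140;0 0 1.5 0 140")

```text
time: 15.98
ee_pos: [0.4663, 0.2031, 0.0795]
tcp_rot: [-180.0, 0.1, -153.7]
wrist_force: [-2.5, 0.1, 7.5]
opening: 0.0398
grasp_force: 31.6
```

Emit:
send_rows(targets="-5 -2.8 -0.8 0 140;-12 -6.8 -0.8 0 140;-19 -10.8 -0.8 0 140;-25 -14.2 -0.8 0 140;-29 -16.5 -0.8 0 140;-29 -16.5 -0.8 0 140")

```text
time: 16.73
ee_pos: [0.4995, 0.2014, 0.0799]
tcp_rot: [179.9, 0.0, -153.7]
wrist_force: [-5.9, 1.8, 10.0]
opening: 0.0401
grasp_force: 34.0
```

Emit:
send_rows(targets="-1 -0.6 0 0 140;-2 -1.2 0 0 140;-2 -1.2 0 0 140")

```text
time: 17.1
ee_pos: [0.5015, 0.2014, 0.08]
tcp_rot: [179.9, 0.0, -153.7]
wrist_force: [-7.1, 3.0, 10.8]
opening: 0.0398
grasp_force: 34.3
```

Emit:
send_rows(targets="-0.9 -0.5 -0.5 0 140;-1.8 -1 -0.5 0 140;-1.8 -1 -0.5 0 140")

```text
time: 17.48
ee_pos: [0.5035, 0.201, 0.0801]
tcp_rot: [179.9, -0.0, -153.7]
wrist_force: [-5.8, 1.5, 8.1]
opening: 0.0404
grasp_force: 33.8
```

Emit:
send_rows(targets="-0.9 -0.5 -0.3 0 140;-1.8 -1 -0.3 0 140;-1.8 -1 -0.3 0 140")

```text
time: 17.85
ee_pos: [0.5052, 0.2013, 0.0802]
tcp_rot: [179.9, -0.0, -153.7]
wrist_force: [-6.7, 3.5, 8.8]
opening: 0.0398
grasp_force: 34.6
```

Emit:
send_rows(targets="-0.9 -0.5 -0.4 0 140;-1.8 -1 -0.4 0 140;-1.8 -1 -0.4 0 140")

```text
time: 18.23
ee_pos: [0.5067, 0.2016, 0.0804]
tcp_rot: [179.8, -0.1, -153.6]
wrist_force: [-8.8, 6.1, 7.4]
opening: 0.04
grasp_force: 36.4
```

Emit:
send_rows(targets="-0.9 -0.5 -0.3 0 140;-1.8 -1 -0.3 0 140;-1.8 -1 -0.3 0 140")

```text
time: 18.6
ee_pos: [0.5083, 0.2019, 0.0806]
tcp_rot: [179.7, -0.1, -153.6]
wrist_force: [-10.7, 7.8, 7.0]
opening: 0.0399
grasp_force: 38.6
```

Emit:
send_rows(targets="-0.4 0.9 0 0 140;-0.9 1.8 0 0 140;-0.9 1.8 0 0 140")

```text
time: 18.98
ee_pos: [0.509, 0.203, 0.0806]
tcp_rot: [179.9, -0.1, -153.7]
wrist_force: [-7.1, 3.3, 6.1]
opening: 0.0396
grasp_force: 36.9
```

Emit:
send_rows(targets="-1.3 0.4 0 0 140;-2.2 0.8 0 0 140;-2.2 0.8 0 0 140")

```text
time: 19.35
ee_pos: [0.5108, 0.2044, 0.0807]
tcp_rot: [179.9, -0.1, -153.7]
wrist_force: [-7.3, 2.1, 6.8]
opening: 0.0399
grasp_force: 35.7
```

Emit:
send_rows(targets="0 0 0 0 130;0 0 0 0 125;0 0 0 0 118;0 0 0 0 110;0 0 0 0 100;0 0 0 0 100;0 0 0 0 100")

```text
time: 20.23
ee_pos: [0.5113, 0.204, 0.0805]
tcp_rot: [-180.0, 0.0, -153.7]
wrist_force: [-0.8, -0.9, 0.1]
opening: 0.0518
grasp_force: 0.0
```

```bash
cat > t2.py <<'E'
from top import *
o,r=top(.115,(3.5,1.7));print(o['ee_pos'],o['wrist_force'],o['opening'])
cv2.imwrite("pics/r.png",r)
# cap side/top: dark-red fit printed as row extents of reddish pixels
rd=r[...,2].astype(int)-r[...,1];m=(rd>15).astype(np.uint8)
n,l,s,c=cv2.connectedComponentsWithStats(m)
for i in np.argsort(-s[1:,4])[:3]+1: print("red",s[i,:4]/5-[35,35,0,0],s[i,4]/25)
E
python3 t2.py
```

```text
paper area mm2 0.84 cen [-11.3  -0.3] size [1.2 0.6] box(world dx,dy mm) [[-11.600000381469727, -0.800000011920929], [-11.0, -0.800000011920929], [-11.0, 0.4000000059604645], [-11.600000381469727, 0.4000000059604645]] angles [0.0, 90.0]
paper area mm2 577.08 cen [ 1.8 -0.2] size [36.  22.2] box(world dx,dy mm) [[-12.5, -13.800000190734863], [9.399999618530273, -17.799999237060547], [15.899999618530273, 17.600000381469727], [-5.900000095367432, 21.600000381469727]] angles [-10.5, 79.5]
[0.51129954 0.20400662 0.08050148] [-0.8073719  -0.94358949  0.1479046 ] 0.05184978001543268
red [-29.8 -22.   33.   39. ] 467.16
red [-35.  -24.8   9.8  11. ] 41.52
red [-35.  -25.6   1.6   0.8] 0.68
```

```bash
sed -i 's/(3.5,1.7)/(-6.5,-2.5)/' t2.py; cat >> t2.py <<'E'
g=r.min(2)
for k in range(75,275,12):print(round(k/5-35,1),g[k,40:250:7])
E
python3 t2.py
```

```text
paper area mm2 0.8 cen [-11.4  -0.2] size [1.2 0.4] box(world dx,dy mm) [[-11.600000381469727, -0.800000011920929], [-11.199999809265137, -0.800000011920929], [-11.199999809265137, 0.4000000059604645], [-11.600000381469727, 0.4000000059604645]] angles [0.0, 90.0]
paper area mm2 507.2 cen [ 0.2 -3.1] size [29.2 20.8] box(world dx,dy mm) [[-10.699999809265137, -15.5], [9.899999618530273, -17.600000381469727], [12.899999618530273, 11.399999618530273], [-7.800000190734863, 13.5]] angles [-5.9, 84.1]
[0.51131409 0.20399024 0.0804911 ] [-0.42521122 -0.77241301  1.21240258] 0.051503500633927314
red [-29.8 -22.   33.   39. ] 466.76
red [-35.  -25.2   9.8  11.4] 42.88
red [-35.  -25.4   0.6   1.2] 0.48
-20.0 [27 26 27 27 28 28 32 35 34 32 31 32 31 32 32 32 32 33 39 64 71 74 76 75
 74 72 65 56 43 34]
-17.6 [24 24 27 28 29 30 31 32 32 30 32 30 31 33 34 32 33 33 34 34 37 56 82 86
 77 75 75 75 75 74]
-15.2 [ 25  28  30  30  32  31  32  32  33  32  31  40 122 134 137 137 137 136
 138 140 138 135 136 139 137  86  76  74  75  74]
-12.8 [ 29  31  32  29  32  32  32  32  40  37  35  40 124 139 141 140
[... 1019 characters left out ...]
138 141 139
 138 137 137 140 139 137 136 139 136  82  77  77]
8.8 [ 44  38  37  37  36  37  36  35  37  44  42  41  38  67 136 142 141 139
 137 137 138 139 138 136 137 138  88  76  77  76]
11.2 [ 38  37  39  38  37  39  35  36  37  37  34  35  36  44  92  83  71  61
  54  45  43  47  97 128 129  98  91  78  76  77]
13.6 [ 53  40  38  37  36  38  39  37  36  36  37  38  38  36  36  37  38  39
  39  48  86 106 116 127 128 128 129 128 125  83]
16.0 [ 71  67  41  38  37  35  36  36  35  39  50  40  37  37  44  41  43  47
  58  74  93 106 116 126 129 128 129 128 128 127]
18.4 [ 72  71  71  53  39  37  36  37  36  35  39 111 133 134 134 188 157  57
  58  75  92 104 116 126 127 128 127 127 126 127]
```

Emit:
send_rows(targets="0 0 -15 0 100;0 0 -35 0 80;0 0 -52 0 60;5 1 -55 10 60;9.7 1.6 -55 20 60;9.7 1.6 -55 29.5 60;9.7 1.6 -55 29.5 60;9.7 1.6 -55 29.5 60")

```text
time: 21.32
ee_pos: [0.502, 0.2012, 0.1359]
tcp_rot: [180.0, 0.0, 177.0]
wrist_force: [0.5, 0.3, -0.7]
opening: 0.0653
grasp_force: 0.0
```

```bash
sed -i 's/(-6.5,-2.5)/(0,0)/; /^g=/,$d' t2.py; cat >> t2.py <<'E'
g=r.min(2)
for k in range(75,275,12):print(round(k/5-35,1),g[k,60:295:8])
E
python3 t2.py
```

```text
paper area mm2 495.12 cen [ 7.  -0.5] size [27.6 22.3] box(world dx,dy mm) [[-5.699999809265137, -12.899999618530273], [16.5, -15.199999809265137], [19.299999237060547, 12.199999809265137], [-2.9000000953674316, 14.5]] angles [-5.9, 84.1]
[0.50203466 0.20120018 0.13588924] [ 0.52834203  0.31791164 -0.68884616] 0.06527118606583976
red [-20.2 -19.4  34.2  40. ] 468.68
red [-31.  -10.8   8.8  25. ] 66.52
red [-0.8  8.2  0.8  0.6] 0.36
-20.0 [123 130 130 130 129 121  76  74  75  73  74  60  51  45  52  59  58  58
  63  60  37  42  63  66  69  70  71  69  71  71]
-17.6 [ 54  88 127 129 125  77  70  61  49  45  50  49  47  48  48  47  47  48
  50  50  38  41  61  66  68  70  71  71  70  70]
-15.2 [ 59  59  58 103  75  40  39  40  40  38  45  47  48  49  46  49  48  49
  49  48  52  58  76  92  85  71  72  71  71  70]
-12.8 [ 52  53  38  37  37  37  39  40  39  41  42  50  50  72 170 184 190 192
 196 196 198 198 198 198 193 115  72  71  70  71]
-10.4 [ 44  36  34  34  37  37  39  40  39  40  55  61  56  73 186 199 199 198
 198 198 198 199 198 199 199 194 116  70  72  72]
-8.0 [ 35  37  34  
[... 752 characters left out ...]
 28  31  33  35  35  39  39  36  48  46  36  40  51 165 108 182 199 199
 197 200 199 199 199 198 198 198 199 151  72  72]
8.8 [ 30  29  31  32  37  38  37  38  34  41  39  39  41  48  61 169 199 198
 199 198 198 198 198 199 198 198 188  93  71  72]
11.2 [ 32  31  30  31  34  35  35  36  37  36  39  40  39  40  48 145 199 198
 199 199 198 198 198 198 196 192 113  71  71  72]
13.6 [ 60  37  30  32  31  34  34  37  35  35  39  37  37  40  44 111 149 129
 111  99  81  67  54  60  67  69  70  72  71  70]
16.0 [83 79 50 39 33 34 34 35 38 37 37 37 39 42 47 47 44 44 47 48 49 42 42 63
 68 68 71 72 72 70]
18.4 [33 41 58 53 78 83 51 43 37 37 35 37 39 42 44 47 46 44 46 55 57 38 42 61
 66 70 71 72 72 71]
```

Emit:
send_rows(targets="0 0 30 0 60;0 0 60 0 60;0 0 77 0 60;0 0 80 0 60;0 0 80 0 120;0 0 80 0 135;0 0 80 0 138;0 0 80 0 138;0 0 80 0 138;0 0 80 -1.5 138;0 0 80 -2.7 138;0 0 80 -2.7 138", newtons=20)

```text
time: 22.88
ee_pos: [0.5026, 0.2014, 0.0567]
tcp_rot: [180.0, 0.1, 179.5]
wrist_force: [-0.5, 0.9, 5.5]
opening: 0.0403
grasp_force: 19.1
```

Emit:
send_rows(targets="0 0 0 0 120;0 0 0 0 100;0 0 0 0 80;0 0 0 0 60;0 0 -30 0 60;0 0 -60 0 60;0 0 -80 2.7 60;25 1.3 -80 2.7 120;47.6 2.6 -80 2.7 194;47.6 2.6 -60 2.7 194;47.6 2.6 -30 2.7 194;47.6 2.6 0 2.7 194;47.6 2.6 4 2.7 194;47.6 2.6 4 2.7 194")

```text
time: 24.62
ee_pos: [0.4545, 0.2042, 0.0522]
tcp_rot: [180.0, 0.0, 176.8]
wrist_force: [0.4, 0.4, 0.4]
opening: 0.0203
grasp_force: 0.0
```

Emit:
send_rows(targets="-5 0 0 0 194;-10 0 0 0 194;-13 0 0 0 194;-15 0 0 0 194;-15 0 0 0 194")

```text
time: 25.25
ee_pos: [0.4694, 0.2033, 0.0515]
tcp_rot: [-180.0, -0.0, 176.8]
wrist_force: [0.1, -0.2, 0.7]
opening: 0.0204
grasp_force: 0.0
```

Emit:
send_rows(targets="-1 0 0 0 194;-2 0 0 0 194;-3 0 0 0 194;-4 0 0 0 194;-4 0 0 0 194")

```text
time: 25.88
ee_pos: [0.4733, 0.203, 0.0514]
tcp_rot: [-180.0, -0.0, 176.8]
wrist_force: [-0.5, 0.3, -0.4]
opening: 0.0204
grasp_force: 0.0
```

Emit:
send_rows(targets="-1 0 0 0 194;-1.5 0 0 0 194;-1.5 0 0 0 194")

```text
time: 26.25
ee_pos: [0.4748, 0.203, 0.0515]
tcp_rot: [-180.0, -0.0, 176.8]
wrist_force: [-0.7, -0.1, 0.3]
opening: 0.0204
grasp_force: 0.0
```

Emit:
send_rows(targets="-1 0 0 0 194;-1.5 0 0 0 194;-1.5 0 0 0 194")

```text
time: 26.62
ee_pos: [0.4763, 0.2029, 0.0515]
tcp_rot: [180.0, -0.0, 176.8]
wrist_force: [-1.0, -0.0, -0.1]
opening: 0.0207
grasp_force: 0.1
```

Emit:
send_rows(targets="-1 0 0 0 194;-1.5 0 0 0 194;-1.5 0 0 0 194")

```text
time: 27.0
ee_pos: [0.4777, 0.203, 0.0516]
tcp_rot: [180.0, -0.0, 176.8]
wrist_force: [-2.8, 1.1, 2.3]
opening: 0.0202
grasp_force: 1.5
```

Emit:
send_rows(targets="-1 0 0 0 194;-1.5 0 0 0 194;-1.5 0 0 0 194")

```text
time: 27.38
ee_pos: [0.4788, 0.203, 0.0517]
tcp_rot: [180.0, -0.1, 176.8]
wrist_force: [-6.6, 2.6, 5.7]
opening: 0.0208
grasp_force: 3.8
```

Emit:
send_rows(targets="-0.5 0.5 0 0 194;-1 1 0 0 194;-1 1 0 0 194")

```text
time: 27.75
ee_pos: [0.4793, 0.2035, 0.0518]
tcp_rot: [-180.0, -0.1, 176.8]
wrist_force: [-9.9, -0.3, 9.3]
opening: 0.0205
grasp_force: 5.6
```

Emit:
send_rows(targets="3 0 0 0 194;10 0 0 0 194;25 0 0 0 194;25 0 -30 0 194;25 0 -60 0 120;10 0 -85 0 60;-10 0 -85 0 60;-23 -1.5 -85 0 60;-23 -1.5 -85 0 60;-23 -1.5 -85 0 60")

```text
time: 29.0
ee_pos: [0.5025, 0.2008, 0.136]
tcp_rot: [-180.0, -0.1, 176.8]
wrist_force: [0.4, 0.0, -0.1]
opening: 0.0652
grasp_force: 0.0
```

```bash
python3 t2.py
```

```text
paper area mm2 493.92 cen [7.1 0.7] size [27.6 22.3] box(world dx,dy mm) [[-5.900000095367432, -11.0], [16.299999237060547, -13.899999618530273], [19.899999618530273, 13.399999618530273], [-2.200000047683716, 16.399999618530273]] angles [-7.6, 82.4]
[0.50245758 0.20080886 0.13603174] [ 0.36549314  0.04467088 -0.14399786] 0.06519671244381364
red [-20.2 -17.8  34.4  40. ] 468.8
red [-31.2  -9.6   9.   25. ] 66.32
red [-0.8  9.8  1.   0.8] 0.68
-20.0 [130 129 131 130 129 112  75  74  76  75  74  60  51  45  50  57  57  58
  60  48  38  47  64  66  68  71  72  70  70  69]
-17.6 [ 59 110 130 129 122  73  74  73  74  73  71  60  52  47  51  53  57  60
  61  53  36  43  64  68  69  70  70  71  71  70]
-15.2 [ 63  54  69 122 124  68  54  44  40  43  52  48  48  48  48  48  47  48
  46  47  42  43  65  67  69  70  71  71  70  69]
-12.8 [ 40  57  64  46  40  36  39  39  39  40  45  48  48  48  48  51  58  66
  78 100 118 132 150 165 127  72  72  71  72  71]
-10.4 [ 56  39  37  33  38  38  38  40  41  40  47  52  52  84 193 197 198 199
 199 199 199 198 198 199 198 151  76  70  71  72]
-8.0 [ 40
[... 762 characters left out ...]
 29  31  32  36  36  36  38  42  56  45  38  38  85 182 113 186 198 199
 199 198 199 199 199 198 199 197 198 178  78  72]
8.8 [ 30  32  29  34  36  38  39  36  41  51  38  39  38 102  99 175 199 198
 200 197 199 198 198 198 198 199 198 135  72  72]
11.2 [ 31  32  33  33  35  36  36  37  36  38  42  37  38  43  53 152 199 198
 199 199 199 198 197 198 198 198 180  82  71  71]
13.6 [ 37  32  31  31  34  35  36  38  38  35  38  40  42  50  57 121 198 199
 198 198 196 195 187 176 165 151  95  70  71  72]
16.0 [88 56 33 33 33 35 35 38 36 36 37 39 40 44 46 59 75 59 53 53 50 46 47 61
 67 70 71 71 72 72]
18.4 [41 59 58 51 48 38 35 36 36 38 39 39 39 45 45 46 46 46 46 44 44 39 44 63
 67 69 70 73 71 71]
```

Emit:
send_rows(targets="0 1.2 30 0 60;0 1.2 60 0 60;0 1.2 77 0 60;0 1.2 80 0 60;0 1.2 80 0 120;0 1.2 80 0 135;0 1.2 80 0 138;0 1.2 80 0 138;0 1.2 80 0 138;0 1.2 80 -2 138;0 1.2 80 -4.5 138;-0.6 1.2 80 -4.5 138;-1.2 1.2 80 -4.5 138;-1.2 1.2 80 -4.5 138", newtons=20)

```text
time: 30.8
ee_pos: [0.5044, 0.2023, 0.0578]
tcp_rot: [179.9, 0.0, -178.7]
wrist_force: [-5.1, 0.0, 8.8]
opening: 0.0404
grasp_force: 18.9
```

Emit:
send_rows(targets="0 0 0 0 130;0 0 0 0 120;0 0 0 0 100;0 0 0 0 60;0 0 -30 0 60;0 0 -60 0 60;0 0 -80 4.5 60;0 0 -80 4.5 60;0 0 -80 4.5 60")

```text
time: 31.92
ee_pos: [0.5042, 0.2019, 0.1354]
tcp_rot: [-180.0, -0.1, 176.9]
wrist_force: [0.1, -0.2, -0.2]
opening: 0.0652
grasp_force: 0.0
```

```bash
sed -i '/^g=/,$d' t2.py; python3 t2.py
```

```text
paper area mm2 518.08 cen [6.7 0.2] size [27.6 23.1] box(world dx,dy mm) [[-5.800000190734863, -12.800000190734863], [17.299999237060547, -14.0], [18.700000762939453, 13.600000381469727], [-4.400000095367432, 14.800000190734863]] angles [-2.9, 87.1]
[0.50420096 0.20193823 0.13540648] [ 0.14368547 -0.22127408 -0.23002683] 0.06516026120640375
red [-21.  -19.   33.2  39.8] 462.0
red [-31.2 -10.6   8.   24.8] 64.56
```

Emit:
send_rows(targets="0 0 -15 0 60;-30 10 -20 0 120;-65 22 -20 0 200;-87.4 30.3 -20 0 255;-87.4 30.3 -10 0 255;-87.4 30.3 15 0 255;-87.4 30.3 35 0 255;-87.4 30.3 41 0 255;-87.4 30.3 41 0 255")

```text
time: 33.1
ee_pos: [0.5929, 0.2273, 0.0957]
tcp_rot: [-180.0, -0.0, 176.8]
wrist_force: [0.5, 0.1, 0.9]
opening: -0.0001
grasp_force: 0.0
```

Emit:
send_rows(targets="0 0 3 0 255;0 0 5 0 255;0 0 7 0 255;0 0 9 0 255;0 0 9 0 255")

```text
time: 33.72
ee_pos: [0.5935, 0.2275, 0.0866]
tcp_rot: [180.0, 0.0, 176.8]
wrist_force: [-1.2, -0.6, 2.3]
opening: 0.0003
grasp_force: 0.9
```

Emit:
send_rows(targets="0 0 2 0 255;0 0 4 0 255;0 0 5.5 0 255;0 0 5.5 0 255")

```text
time: 34.22
ee_pos: [0.5936, 0.2275, 0.0815]
tcp_rot: [180.0, 0.0, 176.8]
wrist_force: [-1.3, -1.3, 7.2]
opening: 0.0001
grasp_force: 3.4
```

Emit:
send_rows(targets="0 0 1 0 255;0 0 2 0 255;0 0 2 0 255")

```text
time: 34.6
ee_pos: [0.5936, 0.2275, 0.0814]
tcp_rot: [179.9, 0.1, 176.8]
wrist_force: [-6.1, -1.1, 18.5]
opening: 0.0001
grasp_force: 8.8
```

Bottomed out (18 N, no more travel). Release, rise, and check the jar.

Emit:
send_rows(targets="0 0 -4 0 255;0 0 -12 0 255;0 0 -35 0 255;0 0 -60 0 200;40 -12 -62 0 120;87 -30 -62 0 60;87 -30 -62 0 60;87 -30 -62 0 60")

```text
time: 35.6
ee_pos: [0.5053, 0.2025, 0.1413]
tcp_rot: [180.0, 0.0, 176.8]
wrist_force: [0.3, -0.4, 0.3]
opening: 0.0652
grasp_force: 0.0
```

```bash
python3 t2.py; python3 -c "
from workcell import bot;print(bot.get_obs()['time'])"
```

```text
paper area mm2 553.84 cen [ 6.  -0.2] size [27.7 24.2] box(world dx,dy mm) [[-6.800000190734863, -13.5], [17.399999618530273, -14.5], [18.600000381469727, 13.100000381469727], [-5.599999904632568, 14.100000381469727]] angles [-2.4, 87.6]
[0.50534911 0.20250469 0.14128325] [ 0.34190863 -0.43799724  0.28599925] 0.06524928008090601
red [-22.4 -19.6  33.4  39.8] 461.6
red [-32.  -10.8   8.   24.4] 60.04
red [-3.6  7.8  1.   0.8] 0.64
35.65
```

Jar unmoved, strip at about -2.5° against the reader's -3°. Handing in.

```bash
python3 -c "
from workcell import ticket;print(ticket.job_done())"
```

```text
the job is handed in; nothing more can be done
None
```

The sealed jar stands upright in the V-stop with its code strip within about 1° of facing the window, and the key was pressed fully down and released; I handed the job in at about 36 s, with "fully home" and the bystanders not checked in a final picture because my ten views were used up.

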